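# Seat the jammed vial and start the rack reader

### The arm

A 7-joint arm with a two-finger parallel gripper is mounted at the origin on the work surface. World frame = base frame: x ahead of the robot, y to its left, z up, the work surface at z = 0. Lengths are in m, angles in rad, forces in N, time in s.
With the tool pointing down it reaches from about 0.4 to 0.85 m from the base axis. Payload 4.5 kg.
Tool frame: the origin (TCP) lies midway between the tips of the shut fingers; the grasp point (between the pads) lies 19 mm behind it; y points along the fingers, z is the direction in which the jaws open and shut, and the axes are right-handed (so a half turn about y gives the same grasp; the last joint's range is limited). The gripper opens to 88 mm and grips with 3 to 60 N. Pads are 18 mm wide; open, the fingers measure 123 mm over their backs; the gripper's body (75 mm by 187 mm) begins 45 mm behind the grasp point.
Start: joints at [1.381, 0.689, -0.195, 1.565, 0.157, 0.902, -0.215], TCP at [0.139, -0.609, 0.239] pointing down, gripper open.
Joint ranges: [-3.01, 3.01], [-0.46, 2.08], [-1.47, 1.51], [0.13, 2.56], [-1, 4.14], [0.04, 2.09], [-2.66, 2.66]. Speed limits (rad/s): [2.57, 2.57, 3.14, 3.14, 3.14, 3.14, 3.14].

### API

Orientations are given as a unit quaternion [x, y, z, w].
In Python, from plant import r, snapshot, get_calibration, job, boxes_of gives the robot as it stands. The module is installed in compiled form; this text tells all that it offers.
- The arm moves only by the shell command python3 -m handwheel 'ROWS' [OPENING] [FORCE]. ROWS is JSON, a list that holds one entry, the list of rows, each a list of 6 numbers: the shift along the tool's x, y, z as a fraction of full scale, then the turn, a rotation vector about the tool's x, y, z as a fraction of full scale. In form: [[[x, y, z, wx, wy, wz], ...]]. A call has 1 to 12 rows; each row is the pose to reach, as a shift and turn from the pose commanded when the call began, along the tool's axes at that moment, turning the shorter way round; what a row does not reach only later rows make up. Full scale, the value 1, is 100 cm for a shift and 180 degrees for a turn. A row lasts 1/12 s, in which the tool goes at most 41.7 mm and 7.16 degrees, less where a joint would pass 70% of its speed; a pose out of reach is approached as far as the arm can. A call with a number of a shift or a turn outside -1 to 1 is refused whole. A call with a gripper value outside its range is refused whole. OPENING is the opening, from -1 (shut) to 1 (fully open), set as the call begins (- or left out, the last holds). The fingers move at their own pace and stop on an object; FORCE is the grip in N (left out, the last holds). Time passes only in rows, so rows that repeat a pose let the fingers close. It gives the time, the measured TCP pose, the force and the opening at its end, in the units of the state.
- r.get_state(): the state, without advancing time (a new reading comes with each control period).
- snapshot(name): name is "side" or "top"; returns the picture (400x640x3 uint8, red, green, blue); there is no depth.
- get_calibration(name): a dict with "fx", "fy", "cx", "cy" (pixels), "k1" (the pictures are not rectified: a ray, as slopes to the right and down, at radius r is drawn at 1 + k1 r^2 times it, then the intrinsics apply), "T" (4x4, takes a point from camera to world coordinates). Camera axes: x right, y down, z forward; pixel columns grow to the right and rows downward; lengths in m; the calibration is good to about 2 mm. A picture is of the moment at which its call begins. get_calibration takes no time and is no camera call.
- job.finish_job(): hands the job in, once; it reports no verdict.
Trained networks look in the newest picture that a camera, given by its name, has taken for a name from the list of things; names that differ only in an ending like _2 or _b are one class to them, and where a whole thing is asked for, a point or a joint stands for the part that bears it (a point fixed in the world has none). Each returns a list of dicts, best first, with "confidence" (0 to 1); they miss things now and then, are a little off and sometimes report something else, mostly with a low value. They report only what shows in the picture. A call takes as long as a camera call.
- boxes_of(thing, camera): "bbox" ([left, top, right, bottom] in pixels, round what is visible of it).
The state is a dict: "clock": time; "q": joint angles; "qd": joint speeds; "joint_torque": joint torques, N m; "tool_pos": TCP position; "eef_rot": TCP orientation; "contact_force": force on the tool from outside, world axes, zero at the start; "moment": the same for the moment, N m; "opening": opening from 0.0 (shut) to 1.0 (fully open).
Only numpy, scipy, OpenCV 4.12 (cv2) and the standard library are available. Lean on these libraries where they do the work, as an engineer would, in place of code of your own. Each camera call takes 0.05 s, during which the arm holds its last target. There are 200 camera calls.

### The job

One flat-capped vial in the rack on the reader has jammed and stands proud of the other flat-capped ones, so its base code cannot be read: with the fingertips press it gently straight down until it is fully home, without lifting it. Then start the scan: press the wide oblong key at the right-hand end of the reader's panel all the way in, gently, let it spring back and withdraw. Leave all the other vials, the two small round keys and everything lying on the bench alone.

Things in the scene. Friction and masses are not known exactly. Their poses are not given: they have to be found in the camera images.
- reader: Rack reader: pale flat bench instrument, 260 (x) x 250 (y) x 60 mm high, fixed, its dark key panel in front facing the robot (-x). Origin: centre of its underside, on the bench; x to its rear, y to its left (seen from the robot), z up. On top, behind the panel, sits a white vial rack. A seated vial's underside is 63 mm above this origin, a seated flat cap's top 118 mm.
- rack_top (a point): Centre of the top plate of the white rack (124 x 160 mm, does not move), 30 mm behind and 96 mm above the reader's origin. 3 rows (from front to rear) of 4 holes, 38 mm apart; ten vials stand in it in any order, two holes are empty.
- jammed_vial: The proud vial: shaped like the seated flat-capped ones (amber, 55 mm high, white cap 26 mm across, cap top 55 mm above the origin) but 19 to 25 mm higher than they are. Origin: centre of underside. Slides straight up and down only, stays where left; about 4 N moves it slowly, then a firm stop when home. Neighbouring caps are 12 mm or more from its cap.
- scan_key (a joint): Travel of the scan key: 0 when up, 0.004 m fully in. Sprung: about 1.5 N starts it, 5 N holds it fully in, and it comes back by itself.
- scan_key_top (a point): Centre of the top face of the scan key, the wide oblong key, by far the largest of the three, at the right-hand end of the panel seen from the robot (98 mm in front of and 90 mm to the right of the reader's origin). Top face 36 mm (along the reader's y) x 22 mm, 67 mm above the bench when up; it stands 7 mm out of the panel.
- menu_key (a joint): Travel of the small round key (14 mm across, 7 mm high) 52 mm to the left of the scan key, 0 up to 0.004 m pressed. Leave it alone.
- stop_key (a joint): Travel of the other small round key (14 mm across, 7 mm high), 96 mm to the left of the scan key, 0 up to 0.004 m pressed. Leave it alone.
- seated_vial_1: Amber vial with the same flat cap, seated. Round, 55 mm high over all: body 22 mm across, white ribbed screw cap 26 mm across and 14 mm high. Origin: centre of its underside, z up its axis. Leave it alone.
- seated_vial_2: Amber vial with the same flat cap, seated. Round, 55 mm high over all: body 22 mm across, white ribbed screw cap 26 mm across and 14 mm high. Origin: centre of its underside, z up its axis. Leave it alone.
- seated_vial_3: Amber vial with the same flat cap, seated. Round, 55 mm high over all: body 22 mm across, white ribbed screw cap 26 mm across and 14 mm high. Origin: centre of its underside, z up its axis. Leave it alone.
- seated_vial_4: Amber vial with the same flat cap, seated. Round, 55 mm high over all: body 22 mm across, white ribbed screw cap 26 mm across and 14 mm high. Origin: centre of its underside, z up its axis. Leave it alone.
- seated_vial_5: Amber vial with the same flat cap, seated. Round, 55 mm high over all: body 22 mm across, white ribbed screw cap 26 mm across and 14 mm high. Origin: centre of its underside, z up its axis. Leave it alone.
- seated_vial_6: Amber vial with the same flat cap, seated. Round, 55 mm high over all: body 22 mm across, white ribbed screw cap 26 mm across and 14 mm high. Origin: centre of its underside, z up its axis. Leave it alone.
- seated_vial_7: Amber vial with the same flat cap, seated. Round, 55 mm high over all: body 22 mm across, white ribbed screw cap 26 mm across and 14 mm high. Origin: centre of its underside, z up its axis. Leave it alone.
- dropper_vial_1: Amber vial of the same body (22 mm across) but with a tall narrow dropper cap, 79 mm high over all, tapering from 25 mm across to a 7 mm tip. It is seated: its tip belongs 24 mm above the flat caps. Origin: centre of its underside. Leave it alone.
- dropper_vial_2: Amber vial of the same body (22 mm across) but with a tall narrow dropper cap, 79 mm high over all, tapering from 25 mm across to a 7 mm tip. It is seated: its tip belongs 24 mm above the flat caps. Origin: centre of its underside. Leave it alone.
- spare_vial: Loose flat-capped vial, 55 mm high and 26 mm across, standing on the bench to the left of the reader, not in the rack. Origin: centre of underside. Leave it alone.
- marker: Black marker pen lying on the bench to the right of the reader, 125 mm long, 13 mm thick. Leave it alone.
- pipette: Dark hand pipette lying on the bench at the right, 270 mm long, 28 mm high. Leave it alone.
- tape_roll: Roll of cream tape lying flat at the left, 90 mm across, 24 mm high. Leave it alone.
- reagent_bottle: Amber bottle 60 mm across and 125 mm high, standing to the right of the reader. Leave it alone.
- tip_box: Pipette-tip box 120 x 82 x 66 mm high, standing on the bench to the left of the reader. Leave it alone.

How it is judged:
On the way, in this order (a step that is already met when the one before it is completed fails the run):
1. the jammed vial is pressed fully home (within 2.5 mm) (z of jammed_vial in the frame of reader below 0.0655 m), for 0.2 s.
2. the scan key is pressed in (at least 3 of its 4 mm) (z of jammed_vial in the frame of reader below 0.0655 m and value of joint scan_key above 0.003 m), for 0.05 s.
At the end, for the whole second after the job is handed in: The jammed vial is home (its underside within 2.5 mm of the seated height, 63 mm above the reader's origin), all three keys are up again (within 1 mm), every other vial in the rack is within 3 mm and every loose thing on the bench within 15 mm of where it was, and at rest (z of jammed_vial in the frame of reader below 0.0655 m and value of joint each of scan_key, menu_key, stop_key below 0.001 m and distance of each of seated_vial_1, seated_vial_2, seated_vial_3, seated_vial_4, seated_vial_5, seated_vial_6, seated_vial_7, dropper_vial_1, dropper_vial_2 from where it was at the start of the episode below 0.003 m and distance of each of spare_vial, marker, pipette, tape_roll, reagent_bottle, tip_box from where it was at the start of the episode below 0.015 m and linear speed of each of spare_vial, marker, pipette, tape_roll, reagent_bottle, tip_box below 0.02 m/s); the robot touches nothing.
It fails at once if the jammed vial is lifted (more than 27 mm above its seat) (z of jammed_vial in the frame of reader above 0.09 m).
It fails at once if the jammed vial or the scan key is pressed harder than 40 N (contact force between any of jammed_vial, scan_key and anything else above 40 N).
It fails at once if the scan key is pressed while the jammed vial still stands proud (value of joint scan_key above 0.002 m and not (z of jammed_vial in the frame of reader below 0.0655 m)).
It fails at once if another vial in the rack is pressed or bumped (over 4 N) or lifted (over 3 mm), or a small round key is pressed (over 2 mm) (contact force between any of seated_vial_1, seated_vial_2, seated_vial_3, seated_vial_4, seated_vial_5, seated_vial_6, seated_vial_7, dropper_vial_1, dropper_vial_2 and anything else above 4 N or distance of any of seated_vial_1, seated_vial_2, seated_vial_3, seated_vial_4, seated_vial_5, seated_vial_6, seated_vial_7, dropper_vial_1, dropper_vial_2 from where it was at the start of the episode above 0.003 m or value of joint any of menu_key, stop_key above 0.002 m).
It fails at once if a loose thing on the bench is shifted by more than 15 mm (distance of any of spare_vial, marker, pipette, tape_roll, reagent_bottle, tip_box from where it was at the start of the episode above 0.015 m).
It also fails if it takes over 38 s, if anything falls off the work surface, if the arm or the gripper's body presses on something with over 40 N, if the wrist force passes 120 N, or if a joint passes its speed limit or range.

## Working session

There is one attempt and no reset: what is moved stays moved. The work goes in short steps, Python scripts to look and compute and a shell command to move; the robot and the scene stay as the last step left them, time stands still between calls to the robot, and variables do not carry over. Pictures are saved under pics/ and viewed, about 8 in all and at most 12, crops included, and the job is handed in when it is done.

```bash
mkdir -p pics; python3 - <<'E'
from plant import *
import cv2,numpy as np
for n in("side","top"):
    im=snapshot(n); cv2.imwrite(f"pics/{n}0.png",im[:,:,::-1])
    c=get_calibration(n); print(n,{k:np.round(v,4).tolist() for k,v in c.items()})
    for t in("jammed_vial","seated_vial_1","dropper_vial_1","scan_key","menu_key","reader"):
        print(t,[(np.round(b["bbox"]).tolist(),round(b["confidence"],2)) for b in boxes_of(t,n)])
print(r.get_state())
E
```

```text
side {'fx': 445.0528, 'fy': 445.0528, 'cx': 330.8792, 'cy': 196.3729, 'k1': -0.0559, 'T': [[-0.9063, -0.2573, 0.3353, 0.1153], [-0.4226, 0.5472, -0.7225, 0.8983], [0.0024, -0.7965, -0.6046, 0.8554], [0.0, 0.0, 0.0, 1.0]]}
jammed_vial [([317.0, 186.0, 326.0, 204.0], 0.46)]
seated_vial_1 [([306.0, 196.0, 317.0, 218.0], 0.58), ([293.0, 181.0, 308.0, 193.0], 0.58), ([284.0, 198.0, 294.0, 209.0], 0.48), ([275.0, 188.0, 285.0, 201.0], 0.46)]
dropper_vial_1 [([306.0, 183.0, 317.0, 194.0], 0.48), ([316.0, 174.0, 323.0, 187.0], 0.42), ([296.0, 178.0, 305.0, 192.0], 0.22)]
scan_key []
menu_key [([308.0, 185.0, 316.0, 195.0], 0.66)]
reader [([250.0, 174.0, 375.0, 269.0], 0.97)]
top {'fx': 510.2384, 'fy': 510.2384, 'cx': 316.1079, 'cy': 202.1338, 'k1': -0.1347, 'T': [[0.0297, -0.978, 0.2066, 0.2757], [-0.9996, -0.0286, 0.0083, -0.0065], [-0.0022, -0.2067, -0.9784, 1.3857], [0.0, 0.0, 0.0, 1.0]]}
jammed_vial [([308.0, 189.0, 320.0, 200.0], 0.5)]
seated_vial_1 [([285.0, 170.0, 297.0, 177.0], 0.57), ([305.0, 161.0, 316.0, 170.0], 0.56), ([320.0, 164.0, 330.0, 176.0], 0.54), ([300.0, 174.0, 313.0, 185.0], 0.45)]
dropper_vial_1 [([331.0, 185.0, 338.0, 194.0], 0.48)]
scan_key [([323.0, 234.0, 338.0, 249.0], 0.53)]
menu_key []
reader [([250.0, 138.0, 365.0, 258.0], 0.75)]
{'clock': 0.7, 'q': array([ 1.38078442,  0.68906074, -0.19455907,  1.56531916,  0.1572934 ,
        0.90247834, -0.21506169]), 'qd': array([-0.00104806,  0.00021548, -0.00266837,  0.00079261, -0.00024087,
        0.00083726,  0.00176519]), 'joint_torque': array([ 3.22057099e-05, -5.27374613e+01, -1.26636095e+00, -1.53722388e+01,
       -5.17345138e-02, -5.66783965e-04,  3.88816386e-05]), 'tool_pos': array([ 0.13872808, -0.60943351,  0.23876108]), 'eef_rot': array([ 0.07897238, -0.70264199,  0.70272359, -0.07897565]), 'contact_force': array([-0.62614633, -0.37912129,  0.47819534]), 'moment': array([0.02210176, 0.03528949, 0.00648125]), 'opening': 0.9971597746280992}
```

```bash
python3 - <<'E'
import cv2
t=cv2.imread("pics/top0.png")[120:280,230:390]; s=cv2.imread("pics/side0.png")[140:290,230:400]
cv2.imwrite("pics/topc.png",cv2.resize(t,(600,600),interpolation=cv2.INTER_CUBIC))
cv2.imwrite("pics/sidec.png",cv2.resize(s,(680,600),interpolation=cv2.INTER_CUBIC))
E
```

```text
(no output)
```

View pics/topc.png

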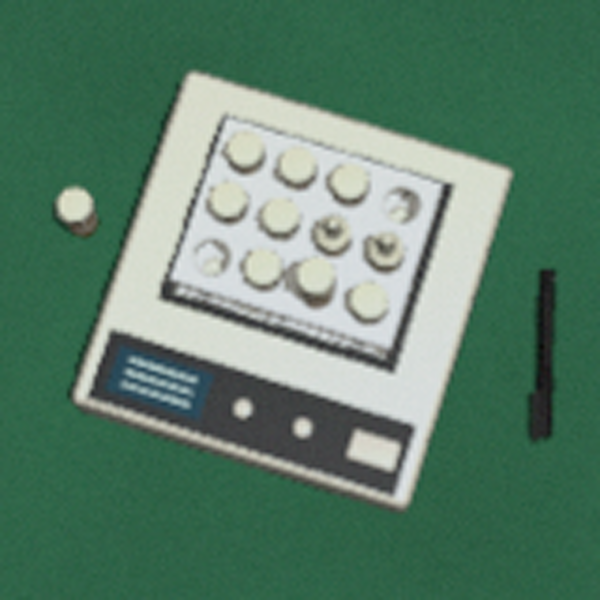

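View pics/sidec.png

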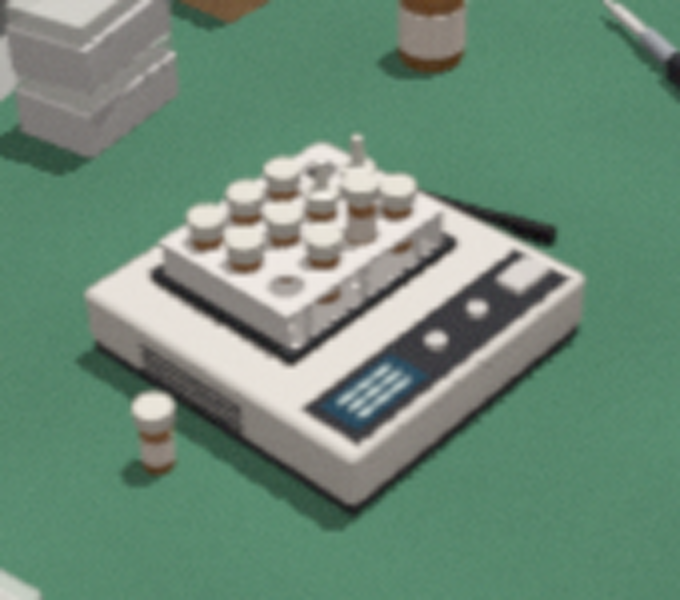

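View pics/top0.png

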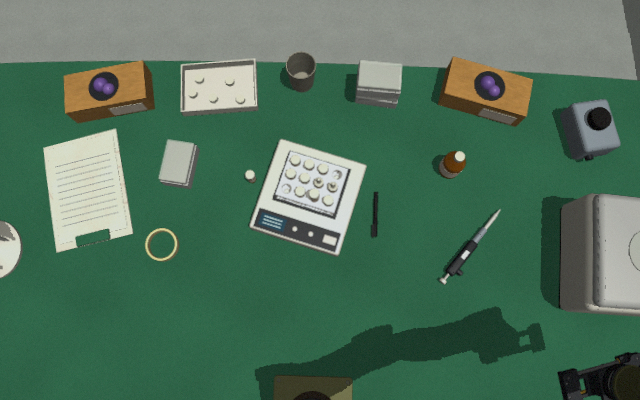

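The picture shows the jammed vial third from the left in the front row (top crop 317,279; side crop 361,178). The droppers are behind it, and the scan key is at top crop (375,450). Next I'll fit the reader pose.

```bash
cat > h.py <<'E'
import numpy as np
from scipy.spatial.transform import Rotation as Ro
from plant import *
def proj(n,P):
    c=get_calibration(n);T=np.array(c["T"]);p=(np.asarray(P)-T[:3,3])@T[:3,:3]
    s=p[:,:2]/p[:,2:];s=s*(1+c["k1"]*(s**2).sum(1,keepdims=True))
    return s*[c["fx"],c["fy"]]+[c["cx"],c["cy"]]
def world(p,L):
    return Ro.from_euler('z',p[2]).apply(L)+[p[0],p[1],0]
def go(target,yaw):
    "rows values from the measured pose: shift (fraction of 1 m) and turn (fraction of pi)"
    s=r.get_state();R=Ro.from_quat(s["eef_rot"])
    best=None
    for k in(1,-1):
        y=np.array([0,0,-1.]);z=k*np.array([-np.sin(yaw),np.cos(yaw),0]);x=np.cross(y,z)
        d=R.inv()*Ro.from_matrix(np.c_[x,y,z])
        if best is None or d.magnitude()<best.magnitude():best=d
    print("pos",s["tool_pos"].round(4),"F",s["contact_force"].round(2),"clock",s["clock"])
    print("shift",R.inv().apply(target-s["tool_pos"]).round(4),"turn",(best.as_rotvec()/np.pi).round(4),"deg",np.degrees(best.magnitude()))
E
cat > fit.py <<'E'
from h import *
from scipy.optimize import least_squares
L=[(.068,.057,.118),(.068,.019,.118),(.068,-.019,.118),(.03,.057,.118),(.03,.019,.118),(-.008,.019,.118),(-.008,-.057,.118),(-.098,-.09,.067),(-.098,-.038,.067),(-.098,.006,.067)]
t=[(245,150),(297,165),(349,182),(229,200),(279,217),(265,267),(367,300),(375,450),(303,427),(243,408)]
s=[(207,212),(246,188),(283,165),(246,236),(284,208),(325,232),(398,183),(523,273),(477,307),(436,339)]
jt,js=(317,278),(361,178)
Lt=[(.13,.125,.06),(.13,-.125,.06),(-.13,-.125,.06),(-.13,.125,.06)];ct=[(188,68),(515,170),(412,507),(72,402)]
L=np.array(L);T=lambda u:(np.array(u)+.5)/3.75-.5+[230,120];S=lambda u:(np.array(u)+.5)/4-.5+[230,140]
def res(p,sel="ts"):
    J=world(p,[(-.008,-.019,.118+p[3])]);o=[]
    if "t" in sel:o+=[proj("top",world(p,L))-T(t),proj("top",J)-T([jt]),.5*(proj("top",world(p,Lt))-T(ct))]
    if "s" in sel:o+=[proj("side",world(p,L))-S(s),proj("side",J)-S([js])]
    return np.vstack(o).ravel()
for sel in("ts","t","s"):
    f=least_squares(res,[.6,0,0.,.02],args=(sel,),loss="soft_l1");print(sel,f.x.round(4),np.abs(f.fun).mean())
    if sel=="ts":p=f.x;print(f.fun.reshape(-1,2).round(1).tolist())
print("jam top",world(p,[(-.008,-.019,.118+p[3])]),"key",world(p,[(-.098,-.09,.067)]))
go(world(p,[(-.008,-.019,.24)])[0],p[2])
E
python3 fit.py
```

```text
ts [ 0.5737  0.0261 -0.2817  0.0251] 0.250415980964832
[[0.2, -0.3], [0.2, 0.0], [0.4, -0.2], [-0.2, -0.1], [0.5, -0.3], [-0.4, 0.1], [0.8, 0.2], [-0.1, 0.3], [0.1, 0.4], [0.1, 0.3], [-0.2, -0.6], [-0.1, -0.1], [0.1, -0.3], [-0.5, 0.6], [-0.4, 0.0], [-0.1, 0.5], [-0.1, 0.4], [0.1, 0.3], [-0.2, -0.0], [0.1, 0.7], [-0.2, 0.2], [-0.1, 0.2], [0.2, -0.6], [0.1, -0.3], [0.0, -0.4], [0.1, 0.2]]
t [ 0.5738  0.0263 -0.278   0.0174] 0.23462544475385508
s [ 0.5739  0.0256 -0.2935  0.0254] 0.18739857103957872
jam top [[0.56075663 0.01011026 0.14305021]] key [[ 0.45456822 -0.03307562  0.067     ]]
pos [ 0.1387 -0.6094  0.2388] F [-0.63 -0.38  0.48] clock 0.7
shift [-0.549  -0.0013 -0.5104] turn [-0.      0.1609 -0.    ] deg 28.963421872331693
```

```bash
python3 -m handwheel '[[[-0.549,0,-0.51,0,0.161,0],[-0.549,0,-0.51,0,0.161,0],[-0.549,0,-0.51,0,0.161,0],[-0.549,0,-0.51,0,0.161,0],[-0.549,0,-0.51,0,0.161,0],[-0.549,0,-0.51,0,0.161,0],[-0.549,0,-0.51,0,0.161,0],[-0.549,0,-0.51,0,0.161,0],[-0.549,0,-0.51,0,0.161,0],[-0.549,0,-0.51,0,0.161,0],[-0.549,0,-0.51,0,0.161,0],[-0.549,0,-0.51,0,0.161,0]]]' -1 20
cat > t.py <<'E'
from h import *
import sys
p=(.5737,.0261,-.2817); a=[float(v) for v in sys.argv[1:4]]
go(world(p,[a])[0],p[2])
E
python3 t.py -.008 -.019 .24
```

```text
clock: 1.7
tool_pos: [0.4214, -0.1945, 0.239]
eef_rot: [-0.1, -0.7, 0.7, 0.099]
contact_force: [0.3, -0.4, -0.1]
opening: 0.117
pos [ 0.4214 -0.1945  0.239 ] F [ 0.33 -0.42 -0.13] clock 1.7
shift [-0.0769 -0.0009 -0.2352] turn [-0.     -0.0001 -0.0003] deg 0.04916098335265757
```

```bash
python3 -m handwheel '[[[-0.077,0,-0.235,0,0,0],[-0.077,0,-0.235,0,0,0],[-0.077,0,-0.235,0,0,0],[-0.077,0,-0.235,0,0,0],[-0.077,0,-0.235,0,0,0],[-0.077,0,-0.235,0,0,0],[-0.077,0,-0.235,0,0,0],[-0.077,0,-0.235,0,0,0],[-0.077,0,-0.235,0,0,0]]]'
python3 t.py -.008 -.019 .16
```

```text
clock: 2.45
tool_pos: [0.5593, 0.0074, 0.2385]
eef_rot: [-0.099, -0.7, 0.7, 0.1]
contact_force: [0.2, -1.3, 0.3]
opening: 0.006
pos [0.5593 0.0074 0.2385] F [ 0.22 -1.29  0.32] clock 2.45
shift [-0.0007  0.0785 -0.0031] turn [-0.0003 -0.0001  0.0002] deg 0.07136874114355837
```

```bash
python3 -m handwheel '[[[-0.001,0.03,-0.002,0,0,0],[-0.001,0.05,-0.002,0,0,0],[-0.001,0.07,-0.002,0,0,0],[-0.001,0.078,-0.002,0,0,0],[-0.001,0.078,-0.002,0,0,0],[-0.001,0.078,-0.002,0,0,0]]]'
python3 - <<'E'
from h import *
import cv2
a=[cv2.resize(snapshot(n)[y:y+75,x:x+80],(400,375),interpolation=3) for n,x,y in(("top",275,150),("side",275,140))]
cv2.imwrite("pics/n1.png",np.hstack(a)[:,:,::-1])
E
python3 t.py -.008 -.019 .15
```

```text
clock: 2.95
tool_pos: [0.5611, 0.0083, 0.1611]
eef_rot: [-0.1, -0.7, 0.7, 0.1]
contact_force: [-0.2, -0.7, 0.6]
opening: 0.006
pos [0.562 0.009 0.162] F [ 0.1  -0.36 -0.25] clock 3.05
shift [ 0.0016  0.012  -0.0007] turn [ 0.0001 -0.0004 -0.0007] deg 0.15021401859669095
```

View pics/n1.png

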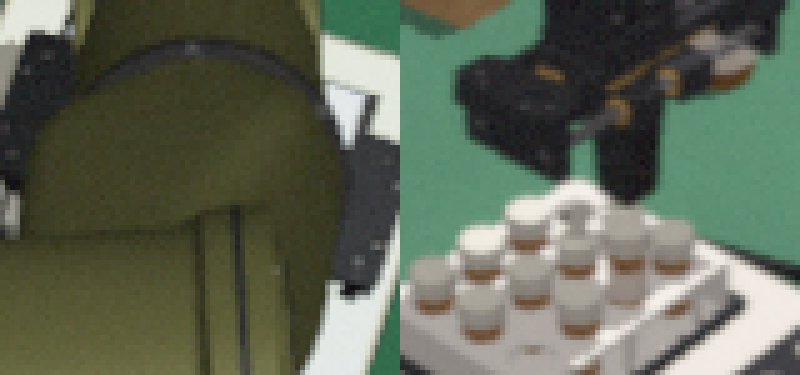

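The side view shows the shut fingertips directly above the jammed cap (right half, about 628,195). I'll press slowly.

```bash
python3 -m handwheel '[[[0.001,0.003,0,0,0,0],[0.001,0.006,0,0,0,0],[0.001,0.009,0,0,0,0],[0.001,0.012,0,0,0,0],[0.001,0.014,0,0,0,0],[0.001,0.016,0,0,0,0],[0.001,0.018,0,0,0,0],[0.001,0.02,0,0,0,0],[0.001,0.022,0,0,0,0],[0.001,0.023,0,0,0,0],[0.001,0.024,0,0,0,0],[0.001,0.025,0,0,0,0]]]'
```

```text
clock: 4.05
tool_pos: [0.5603, 0.0099, 0.1358]
eef_rot: [0.099, 0.7, -0.7, -0.099]
contact_force: [-1.3, -0.5, 3.6]
opening: 0.0
```

Contact is made at about 4 N, so I'll carry on down.

```bash
python3 -m handwheel '[[[0,0.001,0,0,0,0],[0,0.002,0,0,0,0],[0,0.003,0,0,0,0],[0,0.004,0,0,0,0],[0,0.005,0,0,0,0],[0,0.006,0,0,0,0],[0,0.007,0,0,0,0],[0,0.008,0,0,0,0],[0,0.009,0,0,0,0],[0,0.010,0,0,0,0],[0,0.011,0,0,0,0],[0,0.012,0,0,0,0]]]'
```

```text
clock: 5.05
tool_pos: [0.5603, 0.0099, 0.1236]
eef_rot: [-0.099, -0.7, 0.7, 0.099]
contact_force: [-1.5, -0.3, 2.4]
opening: 0.004
```

```bash
python3 -m handwheel '[[[0,0.001,0,0,0,0],[0,0.0015,0,0,0,0],[0,0.002,0,0,0,0],[0,0.0025,0,0,0,0],[0,0.003,0,0,0,0],[0,0.0035,0,0,0,0],[0,0.004,0,0,0,0],[0,0.0043,0,0,0,0],[0,0.0046,0,0,0,0],[0,0.005,0,0,0,0]]]'
```

```text
clock: 5.88
tool_pos: [0.5603, 0.0099, 0.1187]
eef_rot: [-0.099, -0.7, 0.7, 0.099]
contact_force: [-0.8, 0.6, 4.0]
opening: 0.006
```

```bash
python3 -m handwheel '[[[0,0.0003,0,0,0,0],[0,0.0006,0,0,0,0],[0,0.0009,0,0,0,0],[0,0.0012,0,0,0,0],[0,0.0012,0,0,0,0]]]'
```

```text
clock: 6.3
tool_pos: [0.5604, 0.0099, 0.1184]
eef_rot: [0.1, 0.7, -0.7, -0.099]
contact_force: [-1.8, 0.5, 11.5]
opening: 0.008
```

The firm stop came at z = 0.118 with 11.5 N, so the vial is home. Next I lift off and check.

```bash
python3 -m handwheel '[[[0,0,0,0,0,0],[0,-0.002,0,0,0,0],[0,-0.006,0,0,0,0],[0,-0.03,0,0,0,0],[0,-0.06,0,0,0,0],[0,-0.07,0,0,0,0],[0,-0.07,0,0,0,0]]]'; python3 t.py -.098 -.09 .185
```

```text
clock: 6.88
tool_pos: [0.5621, 0.0098, 0.1898]
eef_rot: [0.101, 0.7, -0.7, -0.098]
contact_force: [1.1, -0.6, 0.1]
opening: 0.006
pos [0.5621 0.0098 0.1898] F [ 1.06 -0.65  0.06] clock 6.8833
shift [0.0914 0.0042 0.0712] turn [ 0.0005 -0.0002 -0.0016] deg 0.31293312538732687
```

```bash
python3 -m handwheel '[[[0.03,0,0.024,0,0,0],[0.06,0,0.048,0,0,0],[0.091,0,0.071,0,0,0],[0.091,0.03,0.071,0,0,0],[0.091,0.06,0.071,0,0,0],[0.091,0.085,0.071,0,0,0],[0.091,0.095,0.071,0,0,0],[0.091,0.1,0.071,0,0,0],[0.091,0.1,0.071,0,0,0]]]'
python3 t.py -.098 -.09 .067
python3 - <<'E'
from h import *
import cv2
cv2.imwrite("pics/n2.png",cv2.resize(snapshot("side")[145:270,240:400],(800,600),interpolation=3)[:,:,::-1])
E
```

```text
clock: 7.63
tool_pos: [0.4519, -0.0329, 0.0859]
eef_rot: [-0.098, -0.7, 0.7, 0.101]
contact_force: [-0.4, 0.1, 0.5]
opening: 0.015
pos [ 0.4519 -0.0329  0.0859] F [-0.36  0.12  0.47] clock 7.6333
shift [-0.0027  0.0189 -0.0006] turn [-0.0003 -0.      0.0011] deg 0.20719484546996694
```

View pics/n2.png

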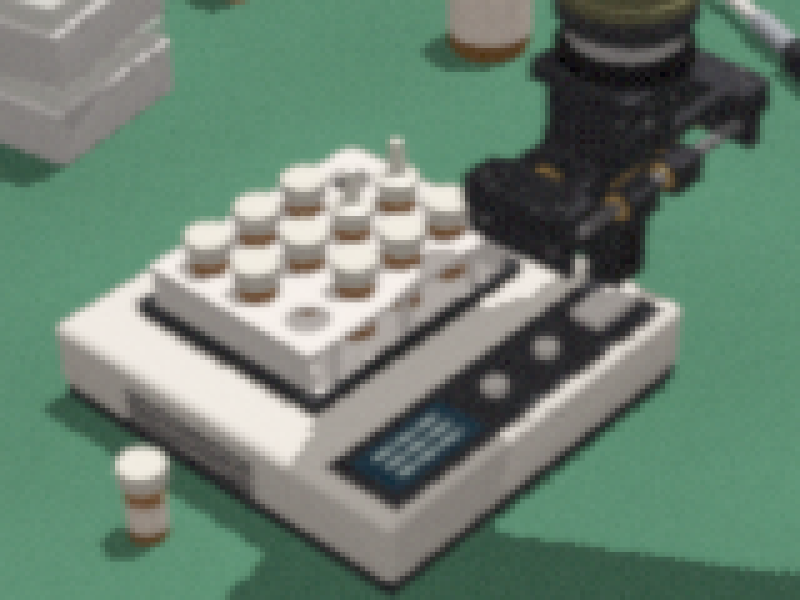

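The jammed vial is now level with its row, at (400,235). The fingertips are at (615,275), just above the scan key at (610,310). Pressing now.

```bash
python3 -m handwheel '[[[-0.002,0.004,0,0,0,0],[-0.002,0.008,0,0,0,0],[-0.002,0.012,0,0,0,0],[-0.002,0.015,0,0,0,0],[-0.002,0.017,0,0,0,0],[-0.002,0.018,0,0,0,0],[-0.002,0.019,0,0,0,0],[-0.002,0.02,0,0,0,0],[-0.002,0.021,0,0,0,0],[-0.002,0.0215,0,0,0,0],[-0.002,0.022,0,0,0,0],[-0.002,0.022,0,0,0,0]]]'
```

```text
clock: 8.68
tool_pos: [0.4551, -0.0335, 0.0656]
eef_rot: [-0.099, -0.7, 0.7, 0.099]
contact_force: [-0.6, -0.2, 2.5]
opening: 0.001
```

```bash
python3 -m handwheel '[[[0,0.0005,0,0,0,0],[0,0.001,0,0,0,0],[0,0.0015,0,0,0,0],[0,0.002,0,0,0,0],[0,0.0025,0,0,0,0],[0,0.0025,0,0,0,0]]]'
```

```text
clock: 9.18
tool_pos: [0.4551, -0.0335, 0.0634]
eef_rot: [-0.1, -0.7, 0.7, 0.099]
contact_force: [-1.6, -0.0, 9.5]
opening: 0.006
```

```bash
python3 -m handwheel '[[[0,0.0003,0,0,0,0],[0,0.0005,0,0,0,0],[0,0.0005,0,0,0,0],[0,0.0005,0,0,0,0]]]'
```

```text
clock: 9.52
tool_pos: [0.4551, -0.0335, 0.0633]
eef_rot: [0.1, 0.7, -0.7, -0.099]
contact_force: [-2.3, 0.3, 14.7]
opening: 0.004
```

The key is at its firm stop, so I'll withdraw.

```bash
python3 -m handwheel '[[[0,-0.002,0,0,0,0],[0,-0.005,0,0,0,0],[0,-0.01,0,0,0,0],[0,-0.04,0,0,0,0],[0,-0.08,0,0,0,0],[0,-0.12,0,0,0,0],[0,-0.14,0,0,0,0],[0.02,-0.14,0.04,0,0,0],[0.04,-0.14,0.08,0,0,0],[0.04,-0.14,0.1,0,0,0],[0.04,-0.14,0.1,0,0,0],[0.04,-0.14,0.1,0,0,0]]]'
python3 - <<'E'
from h import *
import cv2
cv2.imwrite("pics/n3.png",cv2.resize(snapshot("side")[145:270,240:400],(800,600),interpolation=3)[:,:,::-1])
E
```

```text
clock: 10.52
tool_pos: [0.3882, -0.1196, 0.2027]
eef_rot: [-0.101, -0.7, 0.7, 0.101]
contact_force: [-0.4, 0.1, 0.1]
opening: 0.005
```

View pics/n3.png

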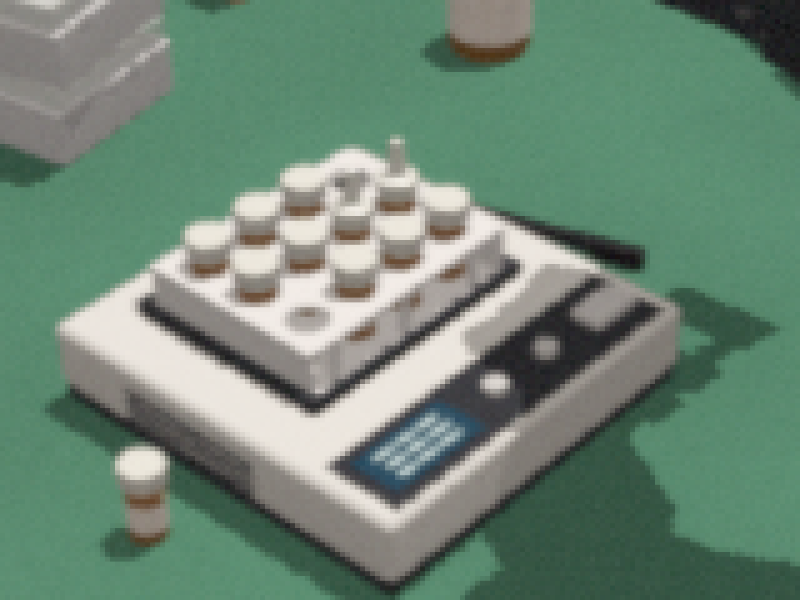

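The vial at (400,240) is level with its neighbours, the scan key at (605,305) is up, nothing else has moved, and the arm is clear.

```bash
python3 -c "
from plant import job
print(job.finish_job())"
```

```text
the job is handed in; nothing more can be done
None
```

I pressed the jammed vial home, pressed the scan key all the way in and let it spring back, then handed the job in. `finish_job` gave no verdict.

- **Vial:** It was the third from the left in the front row. With the fingers shut I pressed it slowly straight down at about 4 N. It reached a firm stop at z = 0.118 m, the seated cap height, where the force rose to about 11.5 N.
- **Scan key:** It reached its stop at about 63 mm, against 67 mm when up. The highest force I read was about 15 N.
- **Last checks:** The final side picture shows the vial level with its neighbours and the scan key up. The other vials and the things visible on the bench look unmoved. The wrist force was near zero, with the arm clear. The clock stood at about 10.5 s of the 38 s allowed.
- **Not fully checked:** That picture was a crop of the side view. The far bench items, such as the tape roll and pipette, were not looked at again; the arm passed well above or away from them.
- **Disagreement:** Before pressing, the top camera put the vial 17 mm proud and the side camera 25 mm. Contact came somewhere above 0.136 m, which settled nothing finer, but the firm stop at seated height did.

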